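Mount the icing-comb carriage on the curved guide bar

ROBOT

A 6-joint arm with a two-finger parallel gripper is mounted at the origin on a cart in front of the work surface, level with it; the furniture and walls round the work are solid. World frame = base frame: x ahead of the robot, y to its left, z up, the work surface at z = 0. Lengths are in mm, angles in rad, forces in N, time in s.
With the tool pointing down it reaches from about 350 to 925 mm from the base axis. Payload 6.4 kg.
Tool frame: the origin (TCP) lies between the finger pads; the fingertips stand 25 mm ahead of it and the grasp point (between the pads) lies 6 mm ahead of it; z points along the fingers, y is the line along which they close (so a half turn about z gives the same grasp; the last joint's range is limited). The gripper opens to 85 mm and grips with 20 to 120 N. Pads are 22 mm wide; open, the fingers measure 114 mm over their backs; the gripper's body (76 mm by 85 mm) begins 54 mm behind the grasp point. The pads swing forward as they close: fully open they stand 13 mm farther back than shut.
Start: joints at [0.954, 0.245, 1.558, -0, 1.339, -0.174], TCP at [278.505, 587.324, 256.29] pointing down, gripper open.
Joint ranges: [-3.13, 3.13], [-1.02, 2.26], [0.13, 2.54], [-0.95, 4.09], [0.21, 2.88], [-2.74, 2.74]. Speed limits (rad/s): [2.57, 2.57, 3.14, 3.14, 3.14, 3.14].

INTERFACE

Orientations are given as a unit quaternion [x, y, z, w].
In Python, from bench import read_state, get_image, finish_job gives the robot as it stands. The module is installed in compiled form; this text tells all that it offers.
- The arm moves only by the tool drive_tool, never from a script. Its argument "targets" is a list that holds one entry, the list of rows, each a list of 7 numbers: the gripper command: -1 is shut, 1 is fully open, values between are in proportion, then the shift along the tool's x, y, z in units of 10 cm (1.0 is 10 cm), then the turn, a rotation vector about the tool's x, y, z in units of 90 degrees (1.0 is 90 degrees). In form: [[[gripper, dx, dy, dz, wx, wy, wz], ...]]. A call has exactly 8 rows; each row is the pose to reach, as a shift and turn from the pose commanded when the call began, along the tool's axes at that moment; what a row does not reach only later rows make up. A row lasts 1/12 s, in which the tool goes at most 41.7 mm and 7.16 degrees, less where a joint would pass 70% of its speed; a pose out of reach is approached as far as the arm can. A call with a number of a shift or a turn outside -1 to 1 is refused whole. A call with a gripper value outside its range is refused whole. The fingers move at their own pace and stop on an object; "force" is the grip in N (left out, the last holds). Time passes only in rows, so rows that repeat a pose let the fingers close, or fill a call up. It gives the time, the measured TCP pose, the force, the opening and the grip force at its end, in the units of the state.
- read_state(): the state, without advancing time (a new reading comes with each control period).
- get_image(name): name is "scene" or "top" or "wrist"; returns a dict with "frame" (480x640x3 uint8, red, green, blue), "vfov" (degrees; the focal length in pixels is half the picture's height over the tangent of half this angle, whatever the lens; pixels are square), "cx", "cy" (the principal point, pixels), "world_to_cam" (4x4, takes a point from world to camera coordinates). Camera axes: x right, y down, z forward; pixel columns grow to the right and rows downward; lengths in mm; the calibration is good to about 2 mm. The wrist camera is an equidistant fisheye: a pixel r from the principal point sees the ray r / f radians off the axis. A picture is of the moment at which its call begins. There is no depth.
- finish_job(): hands the job in; it is judged then, once.
The state is a dict: "time_s": time; "qpos": joint angles; "qd": joint speeds; "joint_torque": joint torques, N m; "position": TCP position; "eef_rot": TCP orientation; "contact_force": force on the tool from outside, world axes, zero at the start; "wrist_torque": the same for the moment, N m; "gripper_width": opening from 0.0 (shut) to 1.0 (fully open); "grasp_force": force on a finger pad.
Only numpy, scipy, OpenCV 4.12 (cv2) and the standard library are available. Lean on these libraries where they do the work, as an engineer would, in place of code of your own. Each camera call takes 0.05 s, during which the arm holds its last target. There are 200 camera calls.

TASK

Pick up the icing-comb carriage by its orange tab, thread its bore onto the free end of the curved steel guide bar round the cake turntable, with the white comb facing the turntable, and slide it round the bend, turning it with the curve, until you feel it press lightly (3 to 5 N) against the red rubber buffer of the black stop collar. Never strain the bar, buffer or collar beyond a light push of about 10 N, and leave the nozzles and the cake alone. Let go and leave the carriage hanging upright on the bar there.

Things in the scene. Friction and masses are not known exactly. Their poses are not given: they have to be found in the camera images.
- guide: Fixed stand: polished 10 mm steel bar in a horizontal arc round the turntable. Origin: arc's centre, on the worktop; z up. Bar centre line 150 mm up, on a circle of radius 160 mm. Counting angles from its x axis to its y axis, it runs from +45 deg, where a straight tangent lead of 35 mm ends in the free tip, through 0 to the post at -64 deg (foot 92 mm wide). Rigid, friction about 0.15.
- rod_tip (a point): Outermost point of the rounded free tip of the bar, on its centre line. Its axes are the guide's.
- rod_lead (a point): Point on the bar's centre line in the straight lead, 22 mm inside the tip. Its axes are the guide's.
- stop_collar: Black collar, 25 mm wide, 14 mm long, with a thumb screw, on the arc. Origin: arc's centre, on the worktop; its frame is turned so that a carriage touching its black face would lie on its x axis, at 160 mm, with the same yaw. A stiff red rubber buffer sleeve, 20 mm wide, stands out of that face by an unknown 3 to 32 mm: feel for its end. The collar slips if pushed along the bar with over 25 N.
- stop_face (a point): Point on the bar's centre line in the collar's black face (not the buffer's end) that looks towards the free tip. Axes as the collar's; +y points along the bar towards the free tip.
- carriage: Loose, 150 g, upright on the worktop. Origin: centre of underside; z up. Steel block 34 (x) x 28 (y) x 17.5 mm; on it a tube along y, 28 long, 23.5 outside, bore 13.5 mm through, axis 30 mm up; on top an orange tab 14 (x) x 22 (y), 41 to 77 mm up. White comb out to 33 mm at -x. On the bar -x faces the turntable, the -y end leads, and its yaw is the guide's plus the arc angle (+45 deg on the lead).
- carriage_bore (a point): Middle of the carriage's bore, on its axis. Axes as the carriage's.
- carriage_nose (a point): Centre of the bore's leading (-y) end, 14 mm from its middle; this end meets the buffer. Axes as the carriage's.
- turntable: Fixed empty cake turntable, 245 mm across, its flat top 112 mm above the worktop, centred on the arc's centre. Origin: centre of its underside.
- iced_cake: Round white cake, about 194 mm across and 42 mm high, fixed on a plate at the left. Origin: centre of its underside.
- nozzle_1: Loose steel piping nozzle, 20 mm across, 34 mm high, standing on the worktop. Origin: centre of its underside.
- nozzle_2: Another such nozzle, standing beside the first.
- nozzle_3: A third such nozzle, standing beside them.
Not all that is in view belongs to the job. Of the things that look like the carriage, the largest one is meant.

How it is judged:
By the outcome, as a careful person would: the job done as asked, in the order asked, and still so for the second after the job is handed in, with the robot touching nothing.
It also fails if it takes over 72 s, if anything falls off the work surface, if the arm or the gripper's body presses on something with over 40 N, if the wrist force passes 120 N, or if a joint passes its speed limit or range.

## Working session

There is one attempt and no reset: what is moved stays moved. The work goes in short steps, Python scripts to look and compute and a tool call to move; the robot and the scene stay as the last step left them, time stands still between calls to the robot, and variables do not carry over. Pictures are saved under pics/ and viewed, at most 14 in all, crops included, and the job is handed in when it is done.

Besides the shell and the picture viewer there is one more tool, called after "Request:" by a JSON object that holds its "method" and its "body". drive_tool: Moves the arm, as the interface text tells. Its arguments: {"type":"object","properties":{"targets":{"type":"array"},"force":{"type":"number"}},"required":["targets"]}

```bash
mkdir -p pics
cat > h.py <<'E'
import numpy as np, cv2, json
from bench import read_state, get_image, finish_job
from scipy.spatial.transform import Rotation as R
def snap(n,f):
    d=get_image(n); cv2.imwrite('pics/'+f+'.png',d['frame'][:,:,::-1]); np.savez('pics/'+f+'.npz',**{k:d[k] for k in d}); return d
def cam(f):
    return np.load('pics/'+f+'.npz')
def proj(c,P,fish=False):
    P=np.atleast_2d(np.asarray(P,float)); M=c['world_to_cam']; q=P@M[:3,:3].T+M[:3,3]
    f=240/np.tan(np.radians(float(c['vfov']))/2)
    if fish:
        r=np.hypot(q[:,0],q[:,1]); th=np.arctan2(r,q[:,2]); k=f*th/np.maximum(r,1e-9)
        return np.c_[c['cx']+k*q[:,0],c['cy']+k*q[:,1]]
    return np.c_[c['cx']+f*q[:,0]/q[:,2],c['cy']+f*q[:,1]/q[:,2]]
def unproj(c,uv,z,fish=False):
    M=c['world_to_cam']; f=240/np.tan(np.radians(float(c['vfov']))/2)
    x,y=(uv[0]-c['cx'])/f,(uv[1]-c['cy'])/f
    if fish:
        r=np.hypot(x,y); d=np.array([np.sin(r)*x/r,np.sin(r)*y/r,np.cos(r)])
    else: d=np.array([x,y,1])
    d=M[:3,:3].T@d; o=-M[:3,:3].T@M[:3,3]; return o+d*(z-o[2])/d[2]
E
python3 - <<'E'
from h import *
for n in('scene','top'):
    d=snap(n,n); print(n,d['vfov'],d['cx'],d['cy'],(-d['world_to_cam'][:3,:3].T@d['world_to_cam'][:3,3]).round(), d['world_to_cam'][:3,:3].round(2).tolist())
d=snap('wrist','w0');print(d['vfov'],d['world_to_cam'].round(2).tolist())
print(read_state())
E
```

```text
scene 45.771080453129734 312.7970511784184 249.32633561481228 [-463.  698.  608.] [[-0.45, -0.89, 0.02], [-0.39, 0.18, -0.9], [0.8, -0.41, -0.43]]
top 52.82370884264791 327.9068252053725 242.67907781452442 [ 301.  242. 1184.] [[0.03, -1.0, 0.02], [-0.99, -0.03, -0.15], [0.15, -0.02, -0.99]]
65.70646984690485 [[0.43, 0.9, -0.0, -650.24], [0.85, -0.4, 0.33, -41.09], [0.3, -0.14, -0.94, 379.99], [0.0, 0.0, 0.0, 1.0]]
{'time_s': 0.15, 'qpos': array([ 9.53911159e-01,  2.45673971e-01,  1.55875037e+00,  6.08924731e-06,
        1.33871503e+00, -1.74121039e-01]), 'qd': array([ 5.66409677e-04, -2.41713875e-03, -2.51893466e-03, -7.98794095e-05,
       -1.84777351e-04,  6.78296491e-04]), 'joint_torque': array([ 1.01508624e-03, -4.29982388e+01, -3.26554656e+01, -1.65522138e-04,
        3.47129579e-03, -1.57012289e-05]), 'position': array([278.25604528, 586.98715341, 255.41163775]), 'eef_rot': array([ 2.19578787e-01,  9.75594464e-01, -7.12513818e-04, -3.00686584e-04]), 'contact_force': array([-0.39477495,  0.31798419, -0.1246106 ]), 'wrist_torque': array([ 0.03565882, -0.02368961,  0.04188479]), 'grasp_force': 0.0, 'gripper_width': 1.0025003570761142}
```

View pics/scene.png

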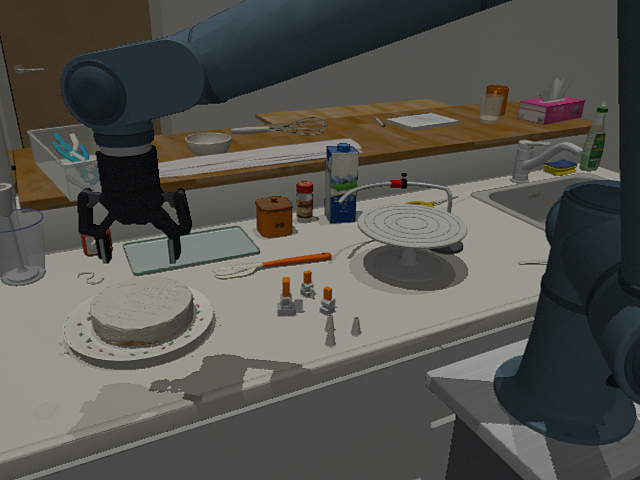

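View pics/top.png

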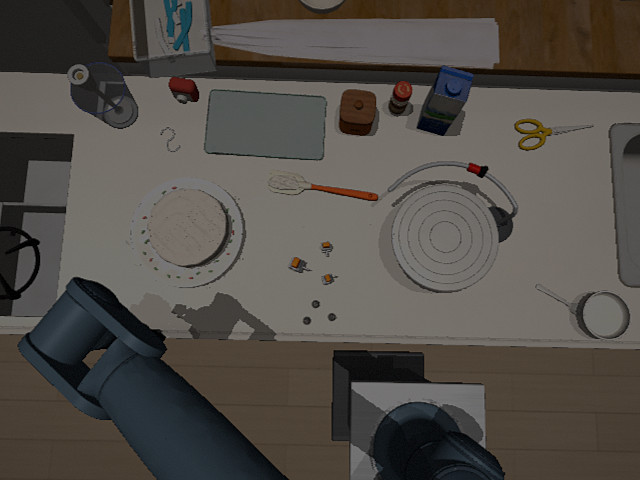

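The scene view has three look-alike carriages, at (286,297), (307,285) and (327,300). In the top view they sit at (298,265), (327,246) and (329,279). By size, the one at top (298,265) is the largest. The bar tip is at top (390,190), the collar at (478,169) and the post near (503,222). Next is a close crop to check the choice.

Run:
```python
import cv2,numpy as np
t=cv2.imread('pics/top.png'); s=cv2.imread('pics/scene.png')
r=lambda i,w,h:cv2.resize(i,(w,h),interpolation=cv2.INTER_CUBIC)
a=r(t[230:290,280:350],350,300); b=r(s[260:325,265:345],370,300)
c=r(t[150:240,375:525],500,300); d=r(s[165:230,325:390],300,300)
cv2.imwrite('pics/crop1.png',np.vstack([np.hstack([a,b,np.zeros((300,80,3),np.uint8)]),np.hstack([c,d])]))
```

```text
(no output)
```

View pics/crop1.png

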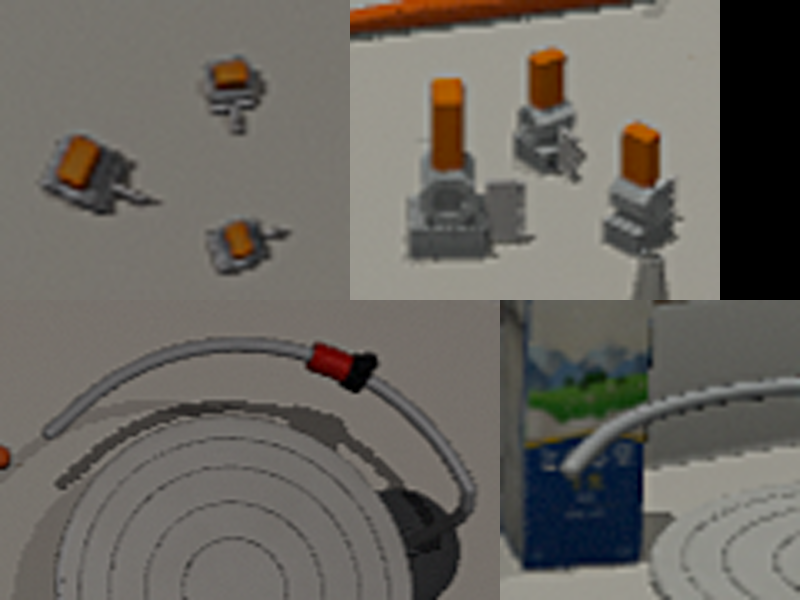

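The largest candidate is at top (298,265) and scene (286,297). Its comb points right and slightly down in the top view. The bar and collar are clear: the tip is at about top (389.4,190.8) and the red/black boundary at about (479,170).

```bash
cat > m.py <<'E'
from h import *
from scipy.optimize import least_squares
t=cam('top');s=cam('scene')
def white_line(): pass
# guide: bar points in top view z=150
pts=[(444,163.5),(411,175.2),(504,189),(424.5,168.3),(460,164.3)]
W=np.array([unproj(t,p,150) for p in pts])
print(W.round(0).tolist())
tip=unproj(t,(389.4,190.8),150); col=unproj(t,(479.1,170.1),150)
f=lambda p:[np.hypot(*(w[:2]-p))-160 for w in W]+[np.hypot(*(tip[:2]-p))-np.hypot(160,35)]
r=least_squares(f,[400,0]); c=r.x; print('centre',c,r.fun)
print('tip',tip,'col',col)
a=np.arctan2(*(tip-[*c,150])[[1,0]])-np.arctan2(35,160); yaw=a-np.pi/4
print('guide yaw',np.degrees(yaw),'col ang',np.degrees(np.arctan2(*(col-[*c,150])[[1,0]])-yaw))
print('scene tip proj',proj(s,tip),'meas 340.2 201.4')
# turntable via ellipse in top: fit edges centre
print('turntable centre proj top', proj(t,[*c,112]),'ring centre meas ~446 237')
for n,c_,box in(('top',t,(280,250,315,280)),('scene',s,(270,270,300,305))):
    im=c_['frame'];hsv=cv2.cvtColor(im,cv2.COLOR_RGB2HSV);m=cv2.inRange(hsv,(5,120,60),(25,255,255))
    x0,y0,x1,y1=box;mm=np.zeros_like(m);mm[y0:y1,x0:x1]=m[y0:y1,x0:x1]
    ys,xs=np.nonzero(mm);print(n,xs.mean(),ys.mean(),len(xs),xs.min(),xs.max(),ys.min(),ys.max(),cv2.minAreaRect(np.c_[xs,ys].astype(np.float32)))
    if n=='top':print('tab',unproj(t,(xs.mean(),ys.mean()),70))
E
python3 m.py
```

```text
[[645.0, -30.0, 150.0], [616.0, 44.0, 150.0], [591.0, -163.0, 150.0], [633.0, 14.0, 150.0], [644.0, -66.0, 150.0]]
centre [484.61240806 -43.97871871] [ 1.09148051 -2.06102202 -0.59031606 -1.11637984  1.24632568  1.44336552]
tip [578.66344295  91.86782981 150.        ] col [ 632.32446711 -108.37374045  150.        ]
guide yaw -2.035217141976176 col ang -21.519560880566477
scene tip proj [[341.50724961 201.40972496]] meas 340.2 201.4
turntable centre proj top [[446.64381368 237.37180291]] ring centre meas ~446 237
top 295.18518518518516 261.6111111111111 54 291 299 257 266 ((295.1999816894531, 261.6000061035156), (5.366562843322754, 8.944271087646484), 26.56505012512207)
tab [424.76572524 297.87966204  70.        ]
scene 285.6666666666667 286.5238095238095 126 283 289 277 296 ((286.0, 286.5), (19.0, 6.0), 90.0)
```

Request:
{"method": "drive_tool", "body": {"targets": [[[0, -0.3, -0.22, 0, 0, 0, 0], [0, -0.6, -0.45, 0, 0, 0, 0], [0, -0.85, -0.66, 0, 0, 0, 0], [0, -0.85, -0.66, 0, 0, 0, 0], [0, -0.85, -0.66, 0, 0, 0, 0], [0, -0.85, -0.66, 0, 0, 0, 0], [0, -0.85, -0.66, 0, 0, 0, 0], [0, -0.85, -0.66, 0, 0, 0, 0]]]}}

```text
time_s: 0.82
position: [326.5, 492.1, 256.2]
eef_rot: [0.219, 0.976, 0.0, -0.0]
contact_force: [0.5, 0.7, 0.1]
gripper_width: 0.501
grasp_force: 0.0
```

Request:
{"method": "drive_tool", "body": {"targets": [[[0, -0.3, -0.22, 0, 0, 0, 0], [0, -0.6, -0.45, 0, 0, 0, 0], [0, -0.85, -0.66, 0, 0, 0, 0], [0, -0.85, -0.66, 0, 0, 0, 0], [0, -0.85, -0.66, 0, 0, 0, 0], [0, -0.85, -0.66, 0, 0, 0, 0], [0, -0.85, -0.66, 0, 0, 0, 0], [0, -0.85, -0.66, 0, 0, 0, 0]]]}}

```text
time_s: 1.48
position: [375.0, 396.2, 256.2]
eef_rot: [0.219, 0.976, 0.0, -0.0]
contact_force: [-0.1, 0.3, -1.2]
gripper_width: 0.503
grasp_force: 0.0
```

Request:
{"method": "drive_tool", "body": {"targets": [[[0, -0.3, -0.22, 0, 0, 0, 0], [0, -0.6, -0.45, 0, 0, 0, 0], [0, -0.85, -0.66, 0, 0, 0, 0], [0, -0.85, -0.66, 0, 0, 0, 0], [0, -0.85, -0.66, 0, 0, 0, 0], [0, -0.85, -0.66, 0, 0, 0, 0], [0, -0.85, -0.66, 0, 0, 0, 0], [0, -0.85, -0.66, 0, 0, 0, 0]]]}}

```text
time_s: 2.15
position: [423.5, 300.2, 256.3]
eef_rot: [0.219, 0.976, 0.0, -0.0]
contact_force: [0.1, 0.1, -0.3]
gripper_width: 0.502
grasp_force: 0.0
```

```bash
cat >> h.py <<'E'
def go(pos,yaw_y,st=None):
    """shift/turn (tool units) to TCP pos, tool pointing down, tool-y at world angle yaw_y deg"""
    st=st or read_state(); Rm=R.from_quat(st['eef_rot'])
    d=Rm.inv().apply(np.array(pos)-st['position'])/100
    y=np.radians(yaw_y); Y=np.array([np.cos(y),np.sin(y),0]); Z=np.array([0,0,-1.]); X=np.cross(Y,Z)
    w=(Rm.inv()*R.from_matrix(np.c_[X,Y,Z])).as_rotvec()/(np.pi/2)
    return d.round(3),w.round(3)
E
python3 - <<'E'
from h import *
s=read_state(); print(s['position'],s['time_s'],R.from_quat(s['eef_rot']).as_matrix().round(3).tolist(),s['gripper_width'])
d=snap('wrist','w1'); print(-d['world_to_cam'][:3,:3].T@d['world_to_cam'][:3,3],proj(d,[425,298,77],True),proj(d,[425,298,30],True))
print(unproj(cam('top'),(455,75),200),unproj(cam('top'),(440,130),0),unproj(cam('scene'),(341,220),0))
E
```

```text
[423.51132047 300.20716679 256.25579842] 2.15 [[-0.904, 0.427, -0.0], [0.427, 0.904, 0.0], [0.0, -0.0, -1.0]] 0.5022040781639698
[346.61282263 337.60487163 372.56550384] [[316.86245296 223.46498708]] [[317.22338213 209.3974401 ]]
[830.22333573 -43.11344171 200.        ] [784.46461526 -59.89457805   0.        ] [794.73960506 -34.65520501   0.        ]
```

View pics/w1.png

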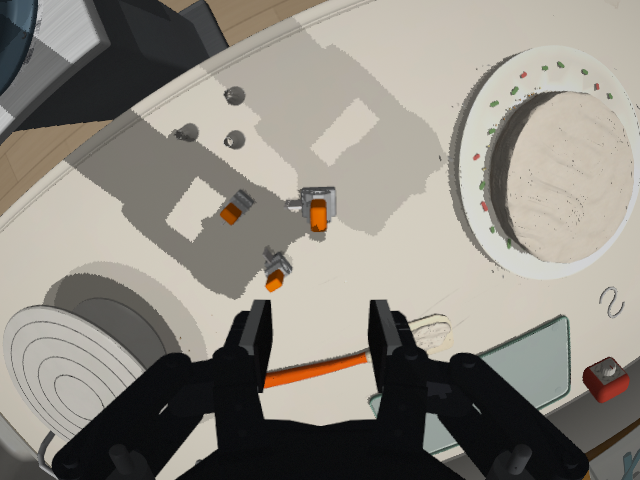

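The target's tab is at (318,215) with the comb to its left at (292,203). The pads already lie roughly along the tab's long axis. The two smaller copies are at (236,207) and (277,273).

```bash
cat > fit.py <<'E'
from h import *
from scipy.optimize import minimize
def boxpts(x,y,yaw,sx,sy,z0,z1,ox=0):
    c,s=np.cos(yaw),np.sin(yaw)
    return np.array([[x+c*(ox+a)-s*b,y+s*(ox+a)+c*b,z] for a in(-sx/2,sx/2) for b in(-sy/2,sy/2) for z in(z0,z1)])
def sil(c,P,box,S=6):
    x0,y0,x1,y1=box; q=(proj(c,P,True)-[x0,y0]+.5)*S-.5
    m=np.zeros(((y1-y0)*S,(x1-x0)*S),np.float32); cv2.fillConvexPoly(m,cv2.convexHull(np.round(q*16).astype(np.int32)),1,shift=4)
    return cv2.resize(m,(x1-x0,y1-y0),interpolation=cv2.INTER_AREA)
if __name__=='__main__':
    c=cam('w1'); box=(285,170,350,245); x0,y0,x1,y1=box
    im=c['frame'][y0:y1,x0:x1]; hsv=cv2.cvtColor(np.ascontiguousarray(im),cv2.COLOR_RGB2HSV)
    m=(cv2.inRange(hsv,(3,110,40),(28,255,255))>0).astype(np.float32)
    ys,xs=np.nonzero(m);print(m.sum(),xs.min()+x0,xs.max()+x0,ys.min()+y0,ys.max()+y0)
    f=lambda p:((sil(c,boxpts(p[0],p[1],np.radians(p[2]),14,22,41.5,77),box)-m)**2).sum()
    best=min((minimize(f,[425,298,a],method='Nelder-Mead',options=dict(initial_simplex=[[425,298,a],[432,298,a],[425,305,a],[425,298,a+8]])) for a in(55,62,69,76)),key=lambda r:r.fun)
    print(best.x,best.fun)
    x,y,a=best.x;yw=np.radians(a)
    big=cv2.resize(np.ascontiguousarray(im[:,:,::-1]),None,fx=8,fy=8,interpolation=cv2.INTER_CUBIC)
    for P,col in((boxpts(x,y,yw,14,22,41,77),(0,255,0)),(boxpts(x,y,yw,34,28,0,17.5),(255,0,0)),(boxpts(x,y,yw,16,1,0,40,-25),(255,0,255))):
        h=cv2.convexHull(((proj(c,P,True)-[x0,y0]+.5)*8).astype(np.int32)); cv2.polylines(big,[h],True,col,1)
    cv2.imwrite('pics/ov1.png',big)
E
python3 fit.py
```

```text
518.0 310 326 199 231
[422.1706959  300.49573705  66.37024494] 57.880401611328125
```

View pics/ov1.png

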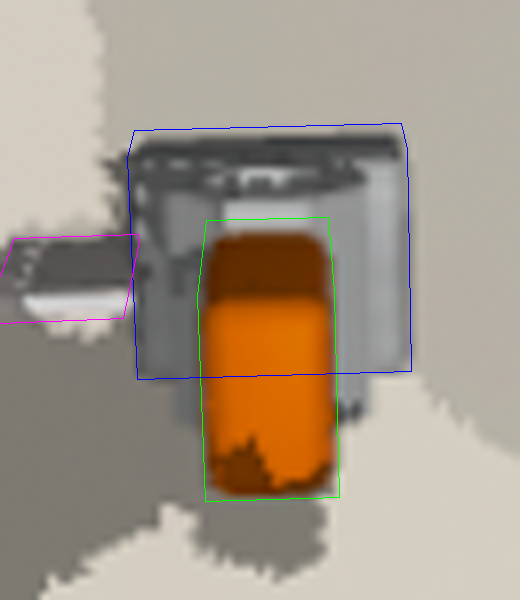

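The overlay agrees within about 1 px: tab, block and comb side all match. The carriage is at (422,300.5) with yaw about 65.5°. Descending to grasp.

Request:
{"method": "drive_tool", "body": {"targets": [[[0, 0.013, 0, 0.3, 0, 0, -0.009], [0, 0.013, 0, 0.6, 0, 0, -0.009], [0, 0.013, 0, 0.8, 0, 0, -0.009], [0, 0.013, 0, 0.9, 0, 0, -0.009], [0, 0.013, 0, 1.0, 0, 0, -0.009], [0, 0.013, 0, 1.0, 0, 0, -0.009], [0, 0.013, 0, 1.0, 0, 0, -0.009], [0, 0.013, 0, 1.0, 0, 0, -0.009]]]}}

```text
time_s: 2.87
position: [423.9, 300.2, 157.8]
eef_rot: [0.213, 0.977, 0.001, 0.001]
contact_force: [-0.3, -0.1, 0.2]
gripper_width: 0.503
grasp_force: 0.0
```

Request:
{"method": "drive_tool", "body": {"targets": [[[0, 0, 0, 0.25, 0, 0, 0], [0, 0, 0, 0.5, 0, 0, 0], [0, 0, 0, 0.7, 0, 0, 0], [0, 0, 0, 0.8, 0, 0, 0], [0, 0, 0, 0.85, 0, 0, 0], [0, 0, 0, 0.85, 0, 0, 0], [0, 0, 0, 0.85, 0, 0, 0], [0, 0, 0, 0.85, 0, 0, 0]]]}}

```text
time_s: 3.53
position: [424.1, 300.2, 72.9]
eef_rot: [0.213, 0.977, 0.001, 0.001]
contact_force: [-1.3, -0.2, 0.5]
gripper_width: 0.497
grasp_force: 0.0
```

Request:
{"method": "drive_tool", "body": {"targets": [[[-1, 0, 0, 0, 0, 0, 0], [-1, 0, 0, 0, 0, 0, 0], [-1, 0, 0, 0, 0, 0, 0], [-1, 0, 0, 0, 0, 0, 0], [-1, 0, 0, 0, 0, 0, 0], [-1, 0, 0, 0, 0, 0, 0], [-1, 0, 0, 0, 0, 0, 0], [-1, 0, 0, 0, 0, 0, 0]]], "force": 40}}

```text
time_s: 4.2
position: [423.3, 299.9, 72.0]
eef_rot: [0.213, 0.977, 0.0, 0.0]
contact_force: [-0.9, -1.2, 5.7]
gripper_width: 0.156
grasp_force: 43.0
```

Request:
{"method": "drive_tool", "body": {"targets": [[[-1, 0, 0, -0.2, 0, 0, 0], [-1, 0, 0, -0.4, 0, 0, 0], [-1, 0, 0, -0.6, 0, 0, 0], [-1, 0, 0, -0.8, 0, 0, 0], [-1, 0, 0, -1.0, 0, 0, 0], [-1, 0, 0, -1.0, 0, 0, 0], [-1, 0, 0, -1.0, 0, 0, 0], [-1, 0, 0, -1.0, 0, 0, 0]]]}}

```text
time_s: 4.87
position: [422.0, 299.3, 169.6]
eef_rot: [0.213, 0.977, -0.001, -0.001]
contact_force: [-0.0, -0.7, -1.8]
gripper_width: 0.158
grasp_force: 42.1
```

Request:
{"method": "drive_tool", "body": {"targets": [[[-1, 0, 0, -0.2, 0, 0, 0], [-1, 0, 0, -0.4, 0, 0, 0], [-1, 0, 0, -0.5, 0, 0, 0], [-1, 0, 0, -0.5, 0, 0, 0], [-1, 0, 0, -0.5, 0, 0, 0], [-1, 0, 0, -0.5, 0, 0, 0], [-1, 0, 0, -0.5, 0, 0, 0], [-1, 0, 0, -0.5, 0, 0, 0]]]}}

```text
time_s: 5.53
position: [422.3, 299.4, 219.9]
eef_rot: [0.213, 0.977, -0.001, -0.001]
contact_force: [-0.2, 0.8, -1.5]
gripper_width: 0.151
grasp_force: 42.3
```

Run:
```python
from h import *
s=read_state(); print(s['position'],s['contact_force'],s['grasp_force'],s['gripper_width'],s['eef_rot'],s['time_s'])
d=snap('wrist','w2'); p=s['position']; g=proj(d,[p,p+[0,0,-30]],True); print(g)
im=d['frame'][:,:,::-1]; cv2.imwrite('pics/w2c.png',cv2.resize(im[200:400,190:450],(780,600)))
```

```text
[422.29924154 299.43268295 219.92354215] [-0.19057991  0.78053606 -1.47077141] 42.26849019527435 0.15065865911522536 [ 2.12713111e-01  9.77113984e-01 -6.88037755e-04 -9.59356803e-04] 5.5333
[[317.09337464 351.73430909]
 [317.61122585 312.77631581]]
```

View pics/w2c.png

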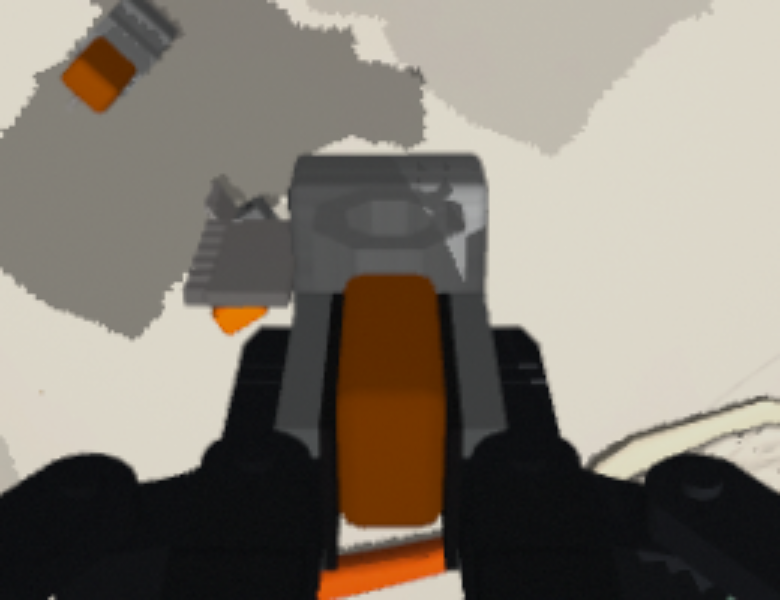

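The grip is good, with the tab centred and aligned between the pads (12.8 mm opening at 42 N). The comb is to the left, i.e. -x. Next I'll get the wrist camera over the bar tip.

Run:
```python
from h import *
from scipy.optimize import brentq
s=read_state(); p=s['position']; yc=R.from_quat(s['eef_rot']).as_matrix()[:,0]; d=cam('w2')
for row,e in((375.3,-11),(331,11)):
    print([ (o,proj(d,p+yc*(o+e)+[0,0,5],True).round(1).tolist()) for o in(-2,0,2,4)],row)
# block bottom/top +y edge at row 200+155/3=251.7 (bottom z0 ),  row 200+293/3
print([(o,proj(d,p+yc*(o+14)+[0,0,-72],True).round(1).tolist()) for o in (-2,0,2,4)],'block bottom edge',251.5)
s['position']=p
print(go([619,48,262],43.0,s))
```

```text
[(-2, [[317.5, 386.0]]), (0, [[317.4, 382.2]]), (2, [[317.4, 378.3]]), (4, [[317.4, 374.4]])] 375.3
[(-2, [[317.2, 340.5]]), (0, [[317.2, 335.9]]), (2, [[317.2, 331.3]]), (4, [[317.2, 326.5]])] 331
[(-2, [[318.3, 254.9]]), (0, [[318.3, 251.5]]), (2, [[318.3, 248.0]]), (4, [[318.3, 244.5]])] block bottom edge 251.5
(array([-2.833, -1.471, -0.42 ]), array([-0.001, -0.001,  0.249]))
```

Request:
{"method": "drive_tool", "body": {"targets": [[[-1, 0, 0, -0.2, 0, 0, 0], [-1, -0.2, -0.1, -0.42, 0, 0, 0], [-1, -0.45, -0.24, -0.42, 0, 0, 0], [-1, -0.7, -0.37, -0.42, 0, 0, 0], [-1, -0.944, -0.49, -0.42, 0, 0, 0], [-1, -0.944, -0.49, -0.42, 0, 0, 0], [-1, -0.944, -0.49, -0.42, 0, 0, 0], [-1, -0.944, -0.49, -0.42, 0, 0, 0]]]}}

```text
time_s: 6.25
position: [488.0, 216.0, 262.8]
eef_rot: [0.213, 0.977, -0.0, -0.001]
contact_force: [0.1, -0.2, -1.4]
gripper_width: 0.158
grasp_force: 42.2
```

Request:
{"method": "drive_tool", "body": {"targets": [[[-1, -0.2, -0.1, 0, 0, 0, 0], [-1, -0.45, -0.24, 0, 0, 0, 0], [-1, -0.7, -0.37, 0, 0, 0, 0], [-1, -0.944, -0.49, 0, 0, 0, 0], [-1, -0.944, -0.49, 0, 0, 0, 0], [-1, -0.944, -0.49, 0, 0, 0, 0], [-1, -0.944, -0.49, 0, 0, 0, 0], [-1, -0.944, -0.49, 0, 0, 0, 0]]]}}

```text
time_s: 6.92
position: [553.0, 133.4, 263.1]
eef_rot: [0.212, 0.977, 0.0, -0.0]
contact_force: [-0.6, 0.4, -0.8]
gripper_width: 0.16
grasp_force: 42.2
```

Request:
{"method": "drive_tool", "body": {"targets": [[[-1, -0.2, -0.1, 0, 0, 0, 0.06], [-1, -0.45, -0.24, 0, 0, 0, 0.12], [-1, -0.7, -0.37, 0, 0, 0, 0.18], [-1, -0.944, -0.49, 0, 0, 0, 0.249], [-1, -0.944, -0.49, 0, 0, 0, 0.249], [-1, -0.944, -0.49, 0, 0, 0, 0.249], [-1, -0.944, -0.49, 0, 0, 0, 0.249], [-1, -0.944, -0.49, 0, 0, 0, 0.249]]]}}

```text
time_s: 7.58
position: [618.6, 49.7, 263.2]
eef_rot: [0.397, 0.918, 0.0, -0.0]
contact_force: [0.0, 0.7, -1.2]
gripper_width: 0.154
grasp_force: 42.1
```

Run:
```python
from h import *
s=read_state(); print(s['position'],s['contact_force'],s['eef_rot'],s['time_s'],s['gripper_width'])
d=snap('wrist','w3'); print(proj(d,[578.7,91.9,150],True))
im=d['frame'][:,:,::-1]; cv2.imwrite('pics/w3c.png',im)
```

```text
[618.62802059  49.69549317 263.19498373] [ 0.04713799  0.71452652 -1.20975064] [ 3.97433083e-01  9.17631113e-01  3.30783792e-05 -2.89174793e-04] 7.5833 0.15436344751914746
[[318.33082419 160.9268761 ]]
```

View pics/w3c.png

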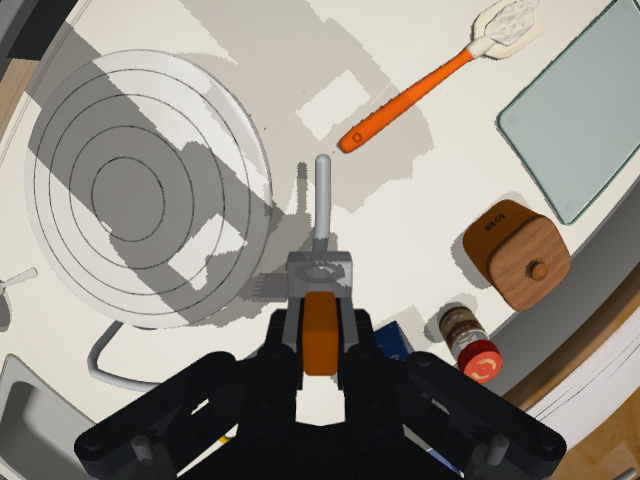

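The bar tip is at (322,156) with the lead running straight down to about row 190. The carriage hangs at (319,270), with its comb on the turntable side. Now a sub-pixel fit of the guide pose.

```bash
cat > g.py <<'E'
from h import *
from scipy.optimize import least_squares
c=cam('w3');t=cam('top'); im=c['frame'].astype(float)
for r in(150,154,156,165,180,200,220): print(r,im[r,306:340].sum(1).astype(int).tolist())
E
python3 g.py
```

```text
150 [591, 591, 593, 592, 590, 591, 590, 592, 592, 592, 592, 591, 592, 593, 593, 591, 592, 590, 590, 592, 591, 592, 593, 591, 591, 595, 594, 593, 593, 592, 592, 592, 591, 559]
154 [592, 592, 592, 592, 592, 593, 593, 592, 592, 592, 593, 592, 541, 504, 467, 435, 427, 428, 434, 457, 480, 542, 593, 593, 593, 592, 591, 590, 593, 594, 593, 593, 591, 593]
156 [592, 592, 592, 592, 593, 593, 591, 592, 592, 592, 545, 409, 384, 424, 456, 479, 492, 494, 476, 439, 408, 386, 387, 495, 594, 592, 593, 592, 593, 593, 592, 592, 593, 592]
165 [369, 510, 593, 593, 591, 594, 592, 592, 583, 297, 359, 405, 441, 465, 483, 510, 551, 567, 546, 514, 483, 471, 449, 419, 354, 575, 593, 593, 595, 594, 592, 595, 593, 593]
180 [465, 617, 659, 625, 592, 594, 593, 593, 581, 280, 358, 405, 439, 464, 483, 508, 542, 558, 537, 512, 487, 470, 449, 420, 383, 569, 591, 594, 593, 594, 595, 593, 593, 594]
200 [571, 658, 675, 676, 675, 673, 676, 676, 659, 360, 357, 401, 436, 461, 482, 505, 530, 543, 529, 506, 483, 470, 450, 413, 387, 562, 596, 595, 594, 594, 595, 595, 594, 595]
220 [408, 408, 410, 410, 411, 530, 676, 675, 655, 295, 374, 415, 446, 472, 492, 512, 528, 530, 513, 494, 476, 457, 434, 373, 530, 656, 674, 675, 675, 675, 675, 676, 674, 675]
```

```bash
cat > g.py <<'E'
from h import *
from scipy.optimize import least_squares
c=cam('w3');t=cam('top'); im=c['frame'].astype(float).sum(2)
E=[]
for r in range(164,232,4):
    row=im[r]; 
    def edge(i,s):
        i+=4*s
        while row[i]<552: i+=s
        bg=row[i+2*s]; fr=(bg-row[i])/(bg-380); return i-s*.5+s*np.clip(fr,0,1)
    a,b=edge(322,-1),edge(322,1); E.append((r,(a+b)/2,b-a))
E=np.array(E); print(E.round(2).tolist())
top=np.array([(444,163.5),(411,175.2),(504,189),(424.5,168.3),(460,164.3)])
def cl(p,a):   # arc angle deg / lead mm beyond 45
    pass
def line(p):
    cx,cy,yaw=p; s=np.linspace(0,35,71); a=np.radians(np.linspace(45,-50,400))
    L=np.c_[160*np.cos(np.pi/4)-s[::-1]*np.sin(np.pi/4),160*np.sin(np.pi/4)+s[::-1]*np.cos(np.pi/4)]
    P=np.r_[L,np.c_[160*np.cos(a),160*np.sin(a)]]; y=np.radians(yaw); Q=P@np.array([[np.cos(y),np.sin(y)],[-np.sin(y),np.cos(y)]])+[cx,cy]
    return np.c_[Q,np.full(len(Q),150.)]
def res(p,full=False):
    L=line(p); w=proj(c,L,True); rr=[]
    tipw=w[0]; d=w[0]-w[6]; d/=np.linalg.norm(d)
    ro=np.argsort(w[:150,1]); 
    rr+=list((np.interp(E[:,0],w[:160,1][ro] if 0 else w[:160,1],w[:160,0])-E[:,1])/1.6)
    rr+=[(tipw[1]-153.6)/1.6*2]
    q=proj(t,L); rr+=[np.min(np.hypot(*(q-x).T))/.47*.3 for x in top]
    return np.array(rr)
p=least_squares(res,[484.6,-44,-2]).x; print(p,res(p).round(2).tolist())
L=line(p); print('tip',L[0])
col=unproj(t,(479.1,170.1),150); be=unproj(t,(468.6,167.1),150)
for n,x in(('face',col),('bufend',be)): print(n,np.degrees(np.arctan2(x[1]-p[1],x[0]-p[0]))-p[2])
tt=proj(c,[[*p[:2],112]],True); print('turntable centre in wrist',tt)
E
python3 g.py
```

```text
[[164.0, 322.53, 16.11], [168.0, 322.52, 16.12], [172.0, 322.51, 16.17], [176.0, 322.53, 16.17], [180.0, 322.53, 16.17], [184.0, 322.41, 16.44], [188.0, 322.54, 16.17], [192.0, 322.54, 16.18], [196.0, 322.55, 16.2], [200.0, 322.55, 16.21], [204.0, 322.55, 16.23], [208.0, 322.64, 16.4], [212.0, 322.52, 16.17], [216.0, 322.17, 15.48], [220.0, 322.5, 16.14], [224.0, 321.55, 16.1], [228.0, 282.03, 95.1]]
[476.83171976 -31.89246173  -5.39272259] [-0.11, -0.27, -0.43, -0.6, -0.76, -0.84, -1.08, -1.24, -1.41, -1.57, -1.73, -1.94, -2.04, -2.04, -2.51, -2.22, 22.13, 0.36, 2.28, 0.48, 3.75, 0.66, 2.99]
tip [577.78761887  97.07616405 150.        ]
face -20.798187747797012
bufend -12.774047787364378
turntable centre in wrist [[121.49525438 188.28050713]]
```

```bash
sed -i 's/range(164,232,4)/range(164,225,4)/' g.py; python3 g.py | tail -6
python3 - <<'E'
from h import *
c=cam('w3'); s=2
p=np.array([618.628,49.695,263.195]); yw=2*np.degrees(np.arctan2(.917631,.397433))-90; y=np.radians(yw); xc=np.array([np.cos(y),np.sin(y),0]); yc=np.array([-xc[1],xc[0],0])
print(yw,'carr axis col at block top edge +y:',proj(c,p+yc*15.5+[0,0,-42],True), proj(c,p+yc*(-9.5)+[0,0,5],True))
im=c['frame'].astype(float).sum(2).astype(int)
print(im[262,282:358].tolist()); 
h=cv2.cvtColor(c['frame'],cv2.COLOR_RGB2HSV); m=cv2.inRange(h,(3,110,40),(28,255,255))
for r in(300,320,350,370):
    x=np.nonzero(m[r,280:360])[0]+280; print(r,x.min(),x.max())
E
```

```text
[[164.0, 322.53, 16.11], [168.0, 322.52, 16.12], [172.0, 322.51, 16.17], [176.0, 322.53, 16.17], [180.0, 322.53, 16.17], [184.0, 322.41, 16.44], [188.0, 322.54, 16.17], [192.0, 322.54, 16.18], [196.0, 322.55, 16.2], [200.0, 322.55, 16.21], [204.0, 322.55, 16.23], [208.0, 322.64, 16.4], [212.0, 322.52, 16.17], [216.0, 322.17, 15.48], [220.0, 322.5, 16.14], [224.0, 321.55, 16.1]]
[485.31556965 -38.58851511  -1.53067176] [-0.13, -0.12, -0.1, -0.1, -0.09, -0.01, -0.07, -0.07, -0.06, -0.05, -0.05, -0.09, -0.02, 0.15, -0.15, 0.31, 0.05, 0.09, 1.59, 0.83, 1.03, 0.38]
tip [577.35559526  96.88706824 150.        ]
face -23.863052609430937
bufend -15.305358765633315
turntable centre in wrist [[124.69847397 201.04816631]]
43.1643897357815 carr axis col at block top edge +y: [[318.42129544 271.5502302 ]] [[318.15873519 379.34176274]]
[410, 408, 393, 329, 243, 229, 247, 257, 259, 259, 256, 256, 259, 259, 260, 260, 258, 258, 258, 259, 257, 258, 257, 255, 256, 258, 259, 251, 250, 249, 246, 248, 255, 321, 355, 354, 339, 275, 296, 341, 356, 323, 260, 246, 265, 338, 356, 301, 345, 377, 417, 431, 432, 431, 431, 433, 431, 433, 432, 433, 433, 432, 435, 435, 436, 437, 435, 431, 413, 387, 443, 676, 675, 675, 675, 675]
300 304 335
320 303 337
350 302 338
370 303 336
```

Run:
```python
from h import *
from scipy.optimize import least_squares
# refine centre: turntable dark rings seen in wrist view; rays from a start point outward
for name,start in(('w3',[485,-40]),('top',[485,-40])):
    c=cam(name); fish=name!='top'; im=cv2.cvtColor(c['frame'],cv2.COLOR_RGB2GRAY).astype(np.float32)
    def prof(p,rs,a):
        P=np.array([[p[0]+r*np.cos(a),p[1]+r*np.sin(a),112] for r in rs]); q=proj(c,P,fish).astype(np.float32)
        return cv2.remap(im,q[:,0].copy(),q[:,1].copy(),cv2.INTER_LINEAR).ravel()
    rs=np.arange(20,60,.25); A=np.radians(np.arange(0,360,4))
    def score(p):
        M=np.array([prof(p,rs,a) for a in A]); M=M-cv2.blur(M,(41,1)); return M.mean(0)
    best=None
    for dx in np.arange(-10,10.1,1):
        for dy in np.arange(-10,10.1,1):
            v=score([start[0]+dx,start[1]+dy]).min()
            if best is None or v<best[0]: best=(v,start[0]+dx,start[1]+dy)
    b0=best
    for dx in np.arange(-1,1.1,.25):
        for dy in np.arange(-1,1.1,.25):
            v=score([b0[1]+dx,b0[2]+dy]).min()
            if v<best[0]: best=(v,b0[1]+dx,b0[2]+dy)
    print(name,best,rs[score(best[1:]).argmin()])
s=cam('scene'); print(proj(s,[577.4,96.9,150]),proj(s,[578.7,91.9,150]))
```

```text
w3 (np.float32(-38.530224), np.float64(485.5), np.float64(-37.25)) 59.75
top (np.float32(-15.51016), np.float64(486.75), np.float64(-40.25)) 35.5
[[339.83451038 201.92363863]] [[341.48687368 201.40655792]]
```

```bash
cat >> h.py <<'E'
C=np.array([485.0,-38.6]); GY=-1.53; HZ=42.0; OFF=1.5
def tcp(bore_s, z=150.0, C=C):
    """bore centre at arc length s mm from the 45deg point (negative = on lead/out), -> TCP pos, yaw"""
    if bore_s<=0:
        a=np.radians(45+GY); n=np.array([np.cos(a),np.sin(a)]); t=np.array([n[1],-n[0]]); b=C+160*n+t*bore_s
    else:
        a=np.radians(45+GY)-bore_s/160; n=np.array([np.cos(a),np.sin(a)]); t=np.array([n[1],-n[0]]); b=C+160*n
    return np.r_[b+t*OFF,z+HZ],np.degrees(a)
E
python3 - <<'E'
from h import *
p,y=tcp(-69); print(p,y); print(go(p,y))
E
```

```text
[554.67926026 120.46303998 192.        ] 43.47
(array([0.954, 0.018, 0.713]), array([-0.   , -0.   , -0.003]))
```

Request:
{"method": "drive_tool", "body": {"targets": [[[-1, 0.2, 0.018, 0, 0, 0, 0], [-1, 0.45, 0.018, 0, 0, 0, 0], [-1, 0.7, 0.018, 0, 0, 0, -0.003], [-1, 0.954, 0.018, 0, 0, 0, -0.003], [-1, 0.954, 0.018, 0.2, 0, 0, -0.003], [-1, 0.954, 0.018, 0.45, 0, 0, -0.003], [-1, 0.954, 0.018, 0.713, 0, 0, -0.003], [-1, 0.954, 0.018, 0.713, 0, 0, -0.003]]]}}

```text
time_s: 8.3
position: [551.5, 120.2, 186.5]
eef_rot: [0.395, 0.918, -0.002, -0.005]
contact_force: [-0.6, 0.3, -2.8]
gripper_width: 0.155
grasp_force: 42.1
```

Run:
```python
from h import *
p,y=tcp(-69); print(read_state()['position'],p,go(p,y))
d=snap('scene','s2'); im=d['frame'][:,:,::-1]; cv2.imwrite('pics/s2c.png',cv2.resize(im[150:270,280:440],(800,600),interpolation=cv2.INTER_CUBIC))
print(proj(d,[577,96.5,150]), proj(d,p+[0,0,-42]),np.abs(read_state()['qpos'][5]))
```

```text
[551.45453484 120.17866326 186.53036393] [554.67926026 120.46303998 192.        ] (array([-0.02 ,  0.025, -0.055]), array([-0.005, -0.004, -0.001]))
[[340.07640917 201.95528433]] [[335.53568395 206.88156402]] 0.7439069388405608
```

View pics/s2c.png

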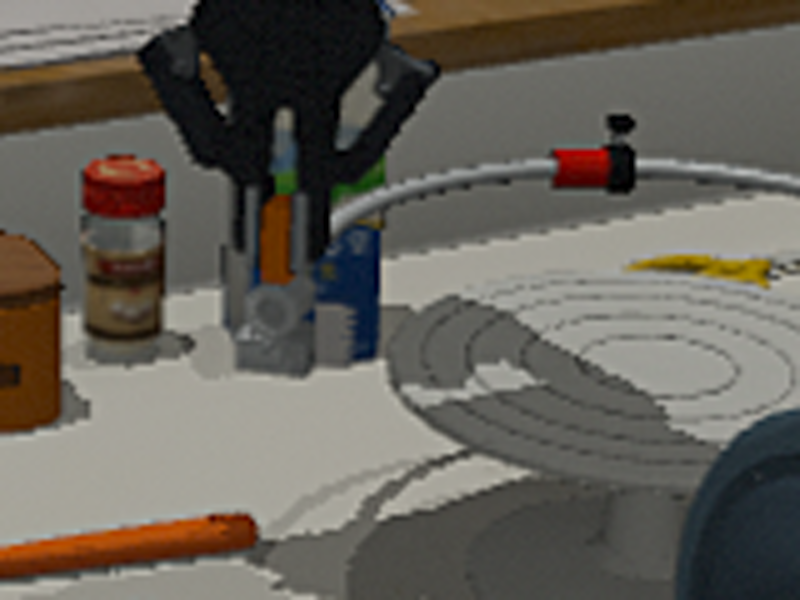

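In this view the carriage hangs with its comb toward the turntable and its bore at about (335,212), just short of the tip. The arm was still settling when the picture was taken, so I'll hold and then correct.

Request:
{"method": "drive_tool", "body": {"targets": [[[-1, 0, 0, 0, 0, 0, 0], [-1, 0, 0, 0, 0, 0, 0], [-1, 0, 0, 0, 0, 0, 0], [-1, 0, 0, 0, 0, 0, 0], [-1, 0, 0, 0, 0, 0, 0], [-1, 0, 0, 0, 0, 0, 0], [-1, 0, 0, 0, 0, 0, 0], [-1, 0, 0, 0, 0, 0, 0]]]}}

```text
time_s: 9.02
position: [555.6, 119.3, 192.1]
eef_rot: [0.396, 0.918, 0.0, 0.0]
contact_force: [-0.5, 0.6, -2.1]
gripper_width: 0.156
grasp_force: 42.2
```

Run:
```python
from h import *
p,y=tcp(-69); s=read_state(); print(s['position'],p,go(p,y),s['contact_force'],s['wrist_torque'])
print('to -36+..', go(*tcp(-40)))
```

```text
[555.6174166  119.25244371 192.07952276] [554.67926026 120.46303998 192.        ] (array([0.015, 0.001, 0.001]), array([ 0.   ,  0.   , -0.002])) [-0.48076673  0.56903684 -2.08478888] [ 0.04589858  0.01752185 -0.02594443]
to -36+.. (array([-0.275,  0.002,  0.001]), array([ 0.   ,  0.   , -0.002]))
```

Request:
{"method": "drive_tool", "body": {"targets": [[[-1, -0.04, 0.002, 0, 0, 0, 0], [-1, -0.08, 0.002, 0, 0, 0, 0], [-1, -0.11, 0.002, 0, 0, 0, 0], [-1, -0.14, 0.002, 0, 0, 0, 0], [-1, -0.17, 0.002, 0, 0, 0, 0], [-1, -0.19, 0.002, 0, 0, 0, 0], [-1, -0.21, 0.002, 0, 0, 0, 0], [-1, -0.22, 0.002, 0, 0, 0, 0]]]}}

```text
time_s: 9.68
position: [571.0, 103.2, 192.0]
eef_rot: [0.396, 0.918, -0.0, 0.0]
contact_force: [0.2, -0.0, -0.9]
gripper_width: 0.156
grasp_force: 42.2
```

Request:
{"method": "drive_tool", "body": {"targets": [[[-1, -0.01, 0, 0, 0, 0, 0], [-1, -0.02, 0, 0, 0, 0, 0], [-1, -0.03, 0, 0, 0, 0, 0], [-1, -0.04, 0, 0, 0, 0, 0], [-1, -0.05, 0, 0, 0, 0, 0], [-1, -0.06, 0, 0, 0, 0, 0], [-1, -0.07, 0, 0, 0, 0, 0], [-1, -0.07, 0, 0, 0, 0, 0]]]}}

```text
time_s: 10.35
position: [575.8, 98.2, 192.0]
eef_rot: [0.396, 0.918, -0.0, 0.0]
contact_force: [0.7, 0.2, -1.3]
gripper_width: 0.158
grasp_force: 42.2
```

Run:
```python
from h import *
s=read_state(); print(s['position'],s['contact_force'],s['wrist_torque']); a=R.from_quat(s['eef_rot']).inv(); print('tool force',a.apply(s['contact_force']))
d=snap('scene','s3'); im=d['frame'][:,:,::-1]; A=cv2.resize(im[170:235,310:370],(550,596),interpolation=cv2.INTER_CUBIC)
cv2.imwrite('pics/s3c.png',A)
for q in(-20,0,): print(q,go(*tcp(q)))
```

```text
[575.75523523  98.17498375 192.00078091] [ 0.69943508  0.15857594 -1.29673268] [-0.0003475   0.01495911  0.00228661]
tool force [-0.36411391  0.61778962  1.29677618]
-20 (array([-0.184,  0.001, -0.   ]), array([ 0.   ,  0.   , -0.002]))
0 (array([-0.384,  0.002, -0.   ]), array([ 0.   ,  0.   , -0.002]))
```

View pics/s3c.png

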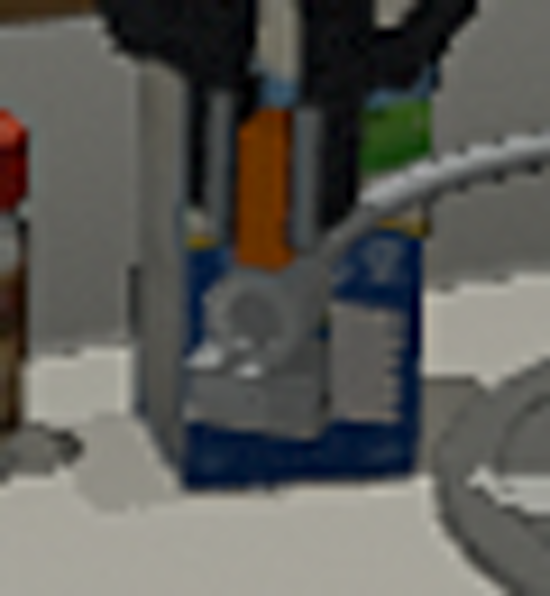

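The bar now enters the bore, and there is no contact force. Sliding on along the lead.

Request:
{"method": "drive_tool", "body": {"targets": [[[-1, -0.03, 0, 0, 0, 0, 0], [-1, -0.06, 0, 0, 0, 0, 0], [-1, -0.09, 0.001, 0, 0, 0, 0], [-1, -0.12, 0.001, 0, 0, 0, 0], [-1, -0.15, 0.001, 0, 0, 0, 0], [-1, -0.17, 0.001, 0, 0, 0, -0.001], [-1, -0.18, 0.001, 0, 0, 0, -0.002], [-1, -0.184, 0.001, 0, 0, 0, -0.002]]]}}

```text
time_s: 11.07
position: [588.5, 84.8, 191.9]
eef_rot: [0.395, 0.919, -0.0, -0.0]
contact_force: [0.2, -0.0, -1.9]
gripper_width: 0.157
grasp_force: 42.2
```

Request:
{"method": "drive_tool", "body": {"targets": [[[-1, -0.02, 0, 0, 0, 0, 0], [-1, -0.04, 0, 0, 0, 0, 0], [-1, -0.06, 0, 0, 0, 0, 0], [-1, -0.08, 0, 0, 0, 0, 0], [-1, -0.1, 0, 0, 0, 0, 0], [-1, -0.11, 0, 0, 0, 0, 0], [-1, -0.12, 0, 0, 0, 0, 0], [-1, -0.12, 0, 0, 0, 0, 0]]]}}

```text
time_s: 11.73
position: [596.7, 76.1, 192.0]
eef_rot: [0.395, 0.919, 0.0, 0.0]
contact_force: [-0.0, -0.6, -0.9]
gripper_width: 0.157
grasp_force: 42.2
```

```bash
cat > nxt.py <<'E'
from h import *
import sys
st=read_state(); a=R.from_quat(st['eef_rot']).inv()
print('pos',st['position'].round(2),'toolF',a.apply(st['contact_force']).round(2),'T',a.apply(st['wrist_torque']).round(3),'t',st['time_s'],'gw',round(st['gripper_width'],3))
v=st['position'][:2]-C; print('r',np.hypot(*v), 'guide ang',np.degrees(np.arctan2(v[1],v[0]))-GY)
for s in map(float,sys.argv[1:]):
    d,w=go(*tcp(s),st); print(s,d.tolist(),w.tolist())
E
python3 nxt.py -4 0 4 8 12 16 20 24
```

```text
pos [596.71  76.13 191.99] toolF [-0.42 -0.44  0.88] T [-0.008 -0.001  0.02 ] t 11.7333 gw 0.157
r 160.1341971245697 guide ang 47.294547526889176
-4.0 [-0.039, -0.0, -0.0] [0.0, 0.0, 0.0]
0.0 [-0.079, -0.0, -0.0] [0.0, 0.0, 0.0]
4.0 [-0.119, -0.001, -0.0] [0.0, 0.0, 0.016]
8.0 [-0.159, -0.003, -0.0] [0.0, 0.0, 0.032]
12.0 [-0.199, -0.006, -0.0] [0.0, 0.0, 0.048]
16.0 [-0.239, -0.01, -0.0] [0.0, 0.0, 0.064]
20.0 [-0.278, -0.014, -0.0] [0.0, 0.0, 0.08]
24.0 [-0.318, -0.02, -0.0] [0.0, 0.0, 0.096]
```

Request:
{"method": "drive_tool", "body": {"targets": [[[-1, -0.039, 0, 0, 0, 0, 0], [-1, -0.079, 0, 0, 0, 0, 0], [-1, -0.119, -0.001, 0, 0, 0, 0.016], [-1, -0.159, -0.003, 0, 0, 0, 0.032], [-1, -0.199, -0.006, 0, 0, 0, 0.048], [-1, -0.239, -0.01, 0, 0, 0, 0.064], [-1, -0.278, -0.014, 0, 0, 0, 0.08], [-1, -0.278, -0.014, 0, 0, 0, 0.08]]]}}

```text
time_s: 12.4
position: [615.2, 54.4, 192.0]
eef_rot: [0.453, 0.892, -0.0, 0.0]
contact_force: [0.4, -0.1, -1.7]
gripper_width: 0.156
grasp_force: 42.2
```

```bash
python3 nxt.py 20 24 28 32 36 40 44 48 52
```

```text
pos [615.18  54.43 192.04] toolF [-0.35  0.26  1.72] T [-0.013  0.015 -0.024] t 12.4 gw 0.156
r 160.00536771520555 guide ang 37.07934011727172
20.0 [0.006, 0.0, 0.0] [0.0, 0.0, -0.002]
24.0 [-0.034, -0.001, 0.0] [0.0, 0.0, 0.014]
28.0 [-0.074, -0.002, 0.0] [0.0, 0.0, 0.03]
32.0 [-0.114, -0.005, 0.0] [0.0, 0.0, 0.046]
36.0 [-0.153, -0.009, 0.0] [0.0, 0.0, 0.062]
40.0 [-0.193, -0.014, 0.0] [0.0, 0.0, 0.078]
44.0 [-0.233, -0.02, 0.0] [0.0, 0.0, 0.094]
48.0 [-0.272, -0.026, 0.0] [0.0, 0.0, 0.11]
52.0 [-0.311, -0.034, 0.0] [0.0, 0.0, 0.126]
```

Request:
{"method": "drive_tool", "body": {"targets": [[[-1, -0.034, -0.001, 0, 0, 0, 0.014], [-1, -0.074, -0.002, 0, 0, 0, 0.03], [-1, -0.114, -0.005, 0, 0, 0, 0.046], [-1, -0.153, -0.009, 0, 0, 0, 0.062], [-1, -0.193, -0.014, 0, 0, 0, 0.078], [-1, -0.233, -0.02, 0, 0, 0, 0.094], [-1, -0.272, -0.026, 0, 0, 0, 0.11], [-1, -0.272, -0.026, 0, 0, 0, 0.11]]]}}

```text
time_s: 13.07
position: [629.1, 30.9, 192.0]
eef_rot: [0.528, 0.849, -0.0, 0.0]
contact_force: [-0.2, -0.7, -1.2]
gripper_width: 0.156
grasp_force: 42.2
```

```bash
python3 nxt.py 48 52 56 60 64 68 72 76 80
```

```text
pos [629.06  30.89 192.04] toolF [-0.51 -0.46  1.25] T [0.032 0.016 0.019] t 13.0667 gw 0.156
r 159.93924267467543 guide ang 27.28087868270532
48.0 [-0.0, 0.001, 0.0] [0.0, 0.0, -0.0]
52.0 [-0.04, -0.0, 0.0] [0.0, 0.0, 0.016]
56.0 [-0.08, -0.002, 0.0] [0.0, 0.0, 0.032]
60.0 [-0.12, -0.005, 0.0] [0.0, 0.0, 0.047]
64.0 [-0.16, -0.009, 0.0] [0.0, 0.0, 0.063]
68.0 [-0.2, -0.014, 0.001] [0.0, 0.0, 0.079]
72.0 [-0.239, -0.019, 0.001] [0.0, 0.0, 0.095]
76.0 [-0.279, -0.026, 0.001] [0.0, 0.0, 0.111]
80.0 [-0.318, -0.034, 0.001] [0.0, 0.0, 0.127]
```

Still no contact. The slide continues.

Request:
{"method": "drive_tool", "body": {"targets": [[[-1, -0.04, 0, 0, 0, 0, 0.016], [-1, -0.08, -0.002, 0, 0, 0, 0.032], [-1, -0.12, -0.005, 0, 0, 0, 0.047], [-1, -0.16, -0.009, 0, 0, 0, 0.063], [-1, -0.2, -0.014, 0, 0, 0, 0.079], [-1, -0.239, -0.019, 0, 0, 0, 0.095], [-1, -0.279, -0.026, 0, 0, 0, 0.111], [-1, -0.318, -0.034, 0, 0, 0, 0.127]]]}}

```text
time_s: 13.73
position: [639.9, 1.2, 192.0]
eef_rot: [0.61, 0.792, -0.0, -0.0]
contact_force: [0.2, -0.1, -1.6]
gripper_width: 0.157
grasp_force: 42.2
```

```bash
python3 nxt.py 80 84 88 92 96 100 104 108 112
```

```text
pos [639.9    1.23 191.96] toolF [-0.12  0.17  1.62] T [ 0.026 -0.054 -0.019] t 13.7333 gw 0.157
r 159.93404022667514 guide ang 15.950355811595777
80.0 [-0.004, 0.001, -0.0] [-0.0, 0.0, -0.0]
84.0 [-0.044, -0.0, -0.0] [-0.0, 0.0, 0.016]
88.0 [-0.084, -0.002, -0.0] [-0.0, 0.0, 0.032]
92.0 [-0.124, -0.005, -0.0] [-0.0, 0.0, 0.048]
96.0 [-0.163, -0.009, -0.0] [-0.0, 0.0, 0.063]
100.0 [-0.203, -0.014, -0.0] [-0.0, 0.0, 0.079]
104.0 [-0.243, -0.019, -0.0] [-0.0, 0.0, 0.095]
108.0 [-0.282, -0.026, -0.0] [-0.0, 0.0, 0.111]
112.0 [-0.321, -0.034, -0.0] [-0.0, 0.0, 0.127]
```

Request:
{"method": "drive_tool", "body": {"targets": [[[-1, -0.044, 0, 0, 0, 0, 0.016], [-1, -0.084, -0.002, 0, 0, 0, 0.032], [-1, -0.124, -0.005, 0, 0, 0, 0.048], [-1, -0.163, -0.009, 0, 0, 0, 0.063], [-1, -0.203, -0.014, 0, 0, 0, 0.079], [-1, -0.243, -0.019, 0, 0, 0, 0.095], [-1, -0.282, -0.026, 0, 0, 0, 0.111], [-1, -0.321, -0.034, 0, 0, 0, 0.127]]]}}

```text
time_s: 14.4
position: [644.8, -30.6, 192.0]
eef_rot: [0.686, 0.728, 0.0, 0.0]
contact_force: [-0.5, 0.5, -2.2]
gripper_width: 0.16
grasp_force: 42.2
```

```bash
python3 nxt.py 112 116 120 124 128 132 136 140
python3 - <<'E'
from h import *
d=snap('top','t2'); im=d['frame'][:,:,::-1]; s=read_state()
cv2.imwrite('pics/t2c.png',cv2.resize(im[140:240,400:530],(780,600),interpolation=cv2.INTER_CUBIC))
h=cv2.cvtColor(d['frame'],cv2.COLOR_RGB2HSV); m=cv2.inRange(h,(0,150,60),(4,255,255))|cv2.inRange(h,(174,150,60),(180,255,255)); m[:150]=0;m[185:]=0;m[:,:430]=0;m[:,500:]=0
ys,xs=np.nonzero(m)
for x,y in zip(xs,ys): pass
W=np.array([unproj(d,(x,y),150) for x,y in zip(xs,ys)]); a=np.degrees(np.arctan2(W[:,1]-C[1],W[:,0]-C[0]))-GY
print(len(xs),np.percentile(a,[2,10,50,90,98]));
E
```

```text
pos [644.81 -30.6  192.03] toolF [ 0.55 -0.5   2.19] T [-0.01  -0.011  0.002] t 14.4 gw 0.16
r 160.01451655969203 guide ang 4.396620111861942
112.0 [-0.001, -0.0, 0.0] [0.0, 0.0, 0.0]
116.0 [-0.041, -0.001, 0.0] [0.0, 0.0, 0.016]
120.0 [-0.081, -0.003, 0.0] [0.0, 0.0, 0.032]
124.0 [-0.121, -0.006, 0.0] [0.0, 0.0, 0.048]
128.0 [-0.161, -0.01, 0.0] [0.0, 0.0, 0.064]
132.0 [-0.2, -0.014, 0.0] [0.0, 0.0, 0.08]
136.0 [-0.24, -0.02, 0.0] [0.0, 0.0, 0.096]
140.0 [-0.279, -0.027, 0.0] [0.0, 0.0, 0.112]Traceback (most recent call last):
  File "<stdin>", line 7, in <module>
IndexError: too many indices for array: array is 1-dimensional, but 2 were indexed
```

View pics/t2c.png

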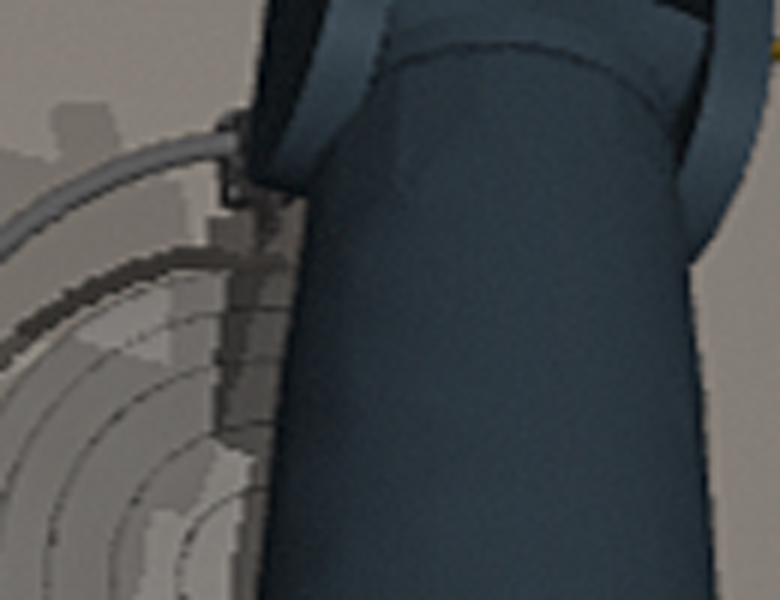

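The upper arm hides the buffer in this view. From here I'll find the buffer by force alone.

Request:
{"method": "drive_tool", "body": {"targets": [[[-1, -0.03, -0.001, 0, 0, 0, 0.012], [-1, -0.06, -0.002, 0, 0, 0, 0.024], [-1, -0.09, -0.003, 0, 0, 0, 0.036], [-1, -0.121, -0.006, 0, 0, 0, 0.048], [-1, -0.161, -0.01, 0, 0, 0, 0.064], [-1, -0.19, -0.013, 0, 0, 0, 0.076], [-1, -0.2, -0.014, 0, 0, 0, 0.08], [-1, -0.2, -0.014, 0, 0, 0, 0.08]]]}}

```text
time_s: 15.12
position: [644.6, -50.6, 192.0]
eef_rot: [0.73, 0.684, 0.0, 0.0]
contact_force: [0.2, -0.3, -1.6]
gripper_width: 0.155
grasp_force: 42.2
```

```bash
python3 nxt.py 132 134 136 138 140 142
python3 - <<'E'
from h import *
d=cam('top'); h=cv2.cvtColor(d['frame'],cv2.COLOR_RGB2HSV); m=cv2.inRange(h,(0,120,50),(6,255,255))|cv2.inRange(h,(170,120,50),(180,255,255)); m[:155]=0;m[185:]=0;m[:,:455]=0;m[:,495:]=0
ys,xs=np.nonzero(m);W=np.array([unproj(d,(x,y),150) for x,y in zip(xs,ys)]); a=np.degrees(np.arctan2(W[:,1]-C[1],W[:,0]-C[0]))-GY
print(len(xs),np.percentile(a,[2,10,50,90,98]), 'bore s at contact',(45-np.percentile(a,96))*np.pi/180*160-14)
E
```

```text
pos [644.58 -50.62 192.  ] toolF [-0.31  0.2   1.57] T [-0.006  0.002  0.004] t 15.1167 gw 0.155
r 160.0358438202992 guide ang -2.7783600166839975
132.0 [-0.001, -0.0, 0.0] [0.0, -0.0, 0.001]
134.0 [-0.021, -0.001, 0.0] [0.0, -0.0, 0.009]
136.0 [-0.041, -0.001, 0.0] [0.0, -0.0, 0.017]
138.0 [-0.061, -0.002, 0.0] [0.0, -0.0, 0.025]
140.0 [-0.081, -0.003, 0.0] [0.0, -0.0, 0.033]
142.0 [-0.101, -0.004, 0.0] [0.0, -0.0, 0.041]
94 [-23.79123093 -23.04641155 -19.47047003 -15.89546122 -15.09406929] bore s at contact 154.39343668539107
```

Request:
{"method": "drive_tool", "body": {"targets": [[[-1, -0.015, 0, 0, 0, 0, 0.006], [-1, -0.03, 0, 0, 0, 0, 0.012], [-1, -0.045, -0.001, 0, 0, 0, 0.018], [-1, -0.06, -0.002, 0, 0, 0, 0.024], [-1, -0.075, -0.003, 0, 0, 0, 0.03], [-1, -0.09, -0.003, 0, 0, 0, 0.036], [-1, -0.1, -0.004, 0, 0, 0, 0.041], [-1, -0.1, -0.004, 0, 0, 0, 0.041]]]}}

```text
time_s: 15.78
position: [643.5, -60.4, 192.0]
eef_rot: [0.751, 0.66, -0.0, 0.0]
contact_force: [-0.1, -0.3, -1.4]
gripper_width: 0.156
grasp_force: 42.2
```

```bash
python3 nxt.py 142 144 146 148
```

```text
pos [643.54 -60.45 192.02] toolF [-0.26 -0.03  1.39] T [ 0.046  0.006 -0.044] t 15.7833 gw 0.156
r 160.03629563767842 guide ang -6.315389059925076
142.0 [-0.002, -0.0, 0.0] [0.0, 0.0, -0.0]
144.0 [-0.022, -0.001, 0.0] [0.0, 0.0, 0.008]
146.0 [-0.042, -0.001, 0.0] [0.0, 0.0, 0.016]
148.0 [-0.062, -0.002, 0.0] [0.0, 0.0, 0.024]
```

Request:
{"method": "drive_tool", "body": {"targets": [[[-1, -0.008, 0, 0, 0, 0, 0.003], [-1, -0.016, 0, 0, 0, 0, 0.006], [-1, -0.024, -0.001, 0, 0, 0, 0.009], [-1, -0.032, -0.001, 0, 0, 0, 0.012], [-1, -0.04, -0.001, 0, 0, 0, 0.016], [-1, -0.048, -0.001, 0, 0, 0, 0.019], [-1, -0.052, -0.002, 0, 0, 0, 0.02], [-1, -0.052, -0.002, 0, 0, 0, 0.02]]]}}

```text
time_s: 16.45
position: [642.7, -65.5, 192.0]
eef_rot: [0.761, 0.648, -0.0, -0.0]
contact_force: [0.5, -0.3, -0.7]
gripper_width: 0.156
grasp_force: 42.2
```

```bash
python3 nxt.py 147 149
```

```text
pos [642.66 -65.46 191.98] toolF [-0.22  0.58  0.72] T [ 0.009 -0.008 -0.01 ] t 16.45 gw 0.156
r 159.93602730811344 guide ang -8.138398918587313
147.0 [-0.001, 0.001, -0.0] [-0.0, 0.0, -0.0]
149.0 [-0.021, 0.0, -0.0] [-0.0, 0.0, 0.008]
```

Request:
{"method": "drive_tool", "body": {"targets": [[[-1, -0.003, 0, 0, 0, 0, 0.001], [-1, -0.006, 0, 0, 0, 0, 0.002], [-1, -0.009, 0, 0, 0, 0, 0.003], [-1, -0.012, 0, 0, 0, 0, 0.005], [-1, -0.015, 0, 0, 0, 0, 0.006], [-1, -0.018, 0, 0, 0, 0, 0.007], [-1, -0.02, 0, 0, 0, 0, 0.008], [-1, -0.02, 0, 0, 0, 0, 0.008]]]}}

```text
time_s: 17.12
position: [642.4, -67.2, 192.0]
eef_rot: [0.765, 0.643, 0.0, -0.0]
contact_force: [0.6, 1.0, -1.9]
gripper_width: 0.154
grasp_force: 42.2
```

```bash
python3 nxt.py 149 150
```

```text
pos [642.4  -67.18 191.99] toolF [1.13 0.43 1.86] T [ 0.008  0.211 -0.013] t 17.1167 gw 0.154
r 159.9719140691449 guide ang -8.762940229320792
149.0 [-0.004, 0.0, -0.0] [0.0, -0.0, -0.0]
150.0 [-0.014, 0.0, -0.0] [0.0, -0.0, 0.004]
```

A first sign of contact: tool-x force of 1.1 N and a torque step of 0.21 N m. Now small steps.

Request:
{"method": "drive_tool", "body": {"targets": [[[-1, -0.002, 0, 0, 0, 0, 0], [-1, -0.004, 0, 0, 0, 0, 0.001], [-1, -0.005, 0, 0, 0, 0, 0.002], [-1, -0.005, 0, 0, 0, 0, 0.002], [-1, -0.005, 0, 0, 0, 0, 0.002], [-1, -0.005, 0, 0, 0, 0, 0.002], [-1, -0.005, 0, 0, 0, 0, 0.002], [-1, -0.005, 0, 0, 0, 0, 0.002]]]}}

```text
time_s: 17.78
position: [642.4, -67.5, 192.0]
eef_rot: [0.766, 0.642, 0.0, -0.0]
contact_force: [0.9, 3.8, -0.7]
gripper_width: 0.153
grasp_force: 42.2
```

```bash
python3 nxt.py 149 150
```

```text
pos [642.35 -67.51 192.02] toolF [3.94 0.22 0.75] T [-0.138  0.77   0.056] t 17.7833 gw 0.153
r 159.98891460569078 guide ang -8.881000833259852
149.0 [-0.0, 0.0, 0.0] [0.0, -0.0, -0.002]
150.0 [-0.01, 0.0, 0.0] [0.0, -0.0, 0.002]
```

Request:
{"method": "drive_tool", "body": {"targets": [[[-1, 0, 0, 0, 0, 0, 0], [-1, 0, 0, 0, 0, 0, 0], [-1, 0, 0, 0, 0, 0, 0], [-1, 0, 0, 0, 0, 0, 0], [-1, 0, 0, 0, 0, 0, 0], [-1, 0, 0, 0, 0, 0, 0], [-1, 0, 0, 0, 0, 0, 0], [-1, 0, 0, 0, 0, 0, 0]]]}}

```text
time_s: 18.45
position: [642.4, -67.5, 192.0]
eef_rot: [0.766, 0.642, 0.0, -0.0]
contact_force: [1.4, 5.4, -1.7]
gripper_width: 0.16
grasp_force: 42.2
```

```bash
python3 nxt.py
python3 - <<'E'
from h import *
d=snap('scene','s4'); im=d['frame'][:,:,::-1]; cv2.imwrite('pics/s4c.png',cv2.resize(im[160:250,350:470],(800,600),interpolation=cv2.INTER_CUBIC))
E
```

```text
pos [642.37 -67.53 192.01] toolF [5.52 0.48 1.74] T [-0.152  0.984  0.018] t 18.45 gw 0.16
r 160.00391855666277 guide ang -8.887633916548815
```

View pics/s4c.png

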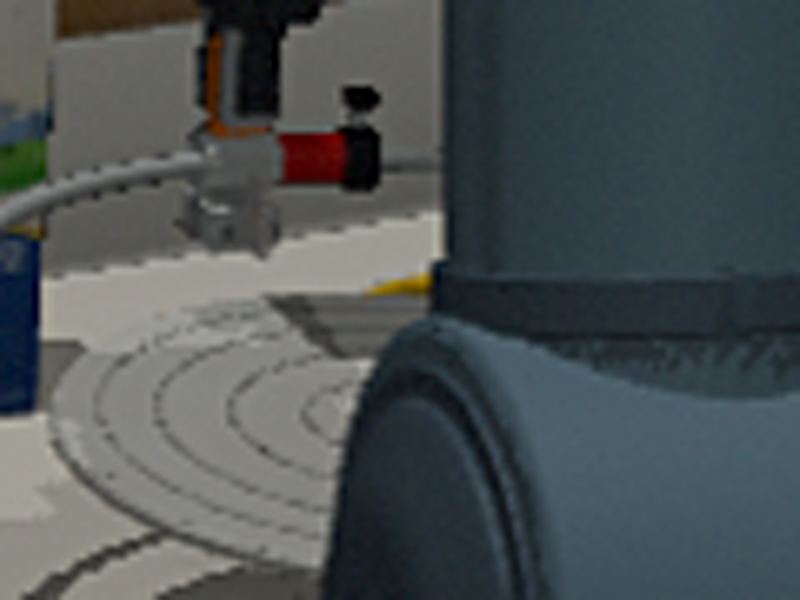

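The nose is touching the red buffer squarely and the carriage is upright. The reading is about 5 N, so I'll ease back slightly and lower 1.5 mm so the bore rests on the bar.

Request:
{"method": "drive_tool", "body": {"targets": [[[-1, 0.001, 0, 0, 0, 0, 0], [-1, 0.001, 0, 0.003, 0, 0, 0], [-1, 0.001, 0, 0.006, 0, 0, 0], [-1, 0.001, 0, 0.009, 0, 0, 0], [-1, 0.001, 0, 0.012, 0, 0, 0], [-1, 0.001, 0, 0.014, 0, 0, 0], [-1, 0.001, 0, 0.014, 0, 0, 0], [-1, 0.001, 0, 0.014, 0, 0, 0]]]}}

```text
time_s: 19.17
position: [642.5, -67.6, 191.2]
eef_rot: [0.766, 0.642, 0.0, 0.0]
contact_force: [0.6, 4.7, 0.9]
gripper_width: 0.153
grasp_force: 42.5
```

```bash
python3 nxt.py
```

```text
pos [642.47 -67.56 191.15] toolF [ 4.7  -0.21 -0.88] T [0.059 0.955 0.017] t 19.1667 gw 0.153
r 160.11155900606184 guide ang -8.88970370686211
```

Request:
{"method": "drive_tool", "body": {"targets": [[[-1, 0.001, 0, -0.003, 0, 0, 0], [-1, 0.001, 0, -0.003, 0, 0, 0], [-1, 0.001, 0, -0.003, 0, 0, 0], [-1, 0.001, 0, -0.003, 0, 0, 0], [-1, 0.001, 0, -0.003, 0, 0, 0], [-1, 0.001, 0, -0.003, 0, 0, 0], [-1, 0.001, 0, -0.003, 0, 0, 0], [-1, 0.001, 0, -0.003, 0, 0, 0]]]}}

```text
time_s: 19.83
position: [642.5, -67.6, 191.2]
eef_rot: [0.766, 0.642, 0.0, 0.0]
contact_force: [0.7, 4.3, 0.8]
gripper_width: 0.156
grasp_force: 42.3
```

```bash
python3 nxt.py
```

```text
pos [642.45 -67.56 191.19] toolF [ 4.38 -0.11 -0.81] T [-0.003  0.882  0.016] t 19.8333 gw 0.156
r 160.09495126444864 guide ang -8.890019562809043
```

The force is steady at 4.4 N, in the band. Releasing.

Request:
{"method": "drive_tool", "body": {"targets": [[[-0.6, 0, 0, 0, 0, 0, 0], [-0.5, 0, 0, 0, 0, 0, 0], [-0.4, 0, 0, 0, 0, 0, 0], [-0.3, 0, 0, 0, 0, 0, 0], [-0.2, 0, 0, 0, 0, 0, 0], [-0.2, 0, 0, 0, 0, 0, 0], [-0.2, 0, 0, 0, 0, 0, 0], [-0.2, 0, 0, 0, 0, 0, 0]]], "force": 20}}

```text
time_s: 20.5
position: [642.3, -67.7, 190.9]
eef_rot: [0.766, 0.642, -0.0, 0.0]
contact_force: [0.1, -0.3, -0.0]
gripper_width: 0.398
grasp_force: 0.0
```

Request:
{"method": "drive_tool", "body": {"targets": [[[-0.2, 0, 0, -0.05, 0, 0, 0], [-0.2, 0, 0, -0.15, 0, 0, 0], [-0.2, 0, 0, -0.3, 0, 0, 0], [-0.2, 0, 0, -0.45, 0, 0, 0], [-0.2, 0, 0, -0.6, 0, 0, 0], [-0.2, 0, 0, -0.8, 0, 0, 0], [-0.2, 0, 0, -0.9, 0, 0, 0], [-0.2, 0, 0, -0.9, 0, 0, 0]]]}}

```text
time_s: 21.17
position: [643.8, -68.0, 285.3]
eef_rot: [0.766, 0.642, 0.002, 0.003]
contact_force: [0.7, 0.7, 0.5]
gripper_width: 0.399
grasp_force: 0.0
```

Request:
{"method": "drive_tool", "body": {"targets": [[[-0.2, 0, 0, 0, 0, 0, 0], [-0.2, 0, 0, 0, 0, 0, 0], [-0.2, 0, 0, 0, 0, 0, 0], [-0.2, 0, 0, 0, 0, 0, 0], [-0.2, 0, 0, 0, 0, 0, 0], [-0.2, 0, 0, 0, 0, 0, 0], [-0.2, 0, 0, 0, 0, 0, 0], [-0.2, 0, 0, 0, 0, 0, 0]]]}}

```text
time_s: 21.83
position: [642.3, -67.6, 280.8]
eef_rot: [0.766, 0.642, -0.0, -0.0]
contact_force: [-0.4, 0.7, -0.2]
gripper_width: 0.4
grasp_force: 0.0
```

```bash
python3 nxt.py
python3 - <<'E'
from h import *
d=snap('scene','s5'); w=snap('wrist','w5'); a=d['frame'][160:250,350:470,::-1]; b=w['frame'][180:420,200:440,::-1]
cv2.imwrite('pics/f.png',np.hstack([cv2.resize(a,(400,400),interpolation=cv2.INTER_CUBIC),cv2.resize(b,(400,400))]))
E
```

```text
pos [642.31 -67.6  280.75] toolF [ 0.58 -0.49  0.23] T [-0.045  0.045  0.051] t 21.8333 gw 0.4
r 159.9640778387376 guide ang -8.91605259363185
```

View pics/f.png

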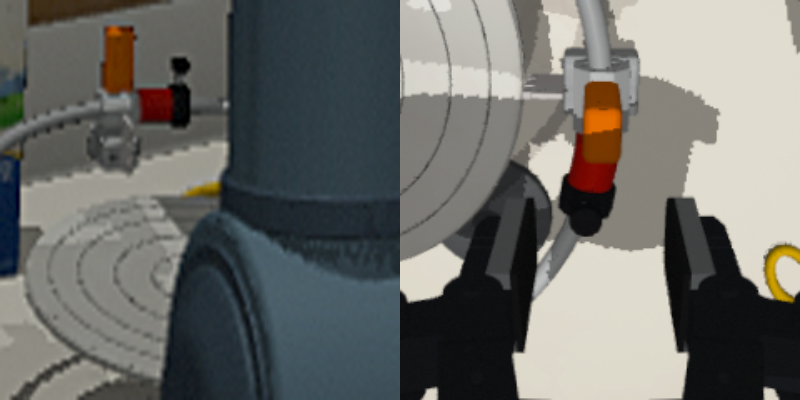

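The carriage hangs upright on the bar with its nose against the red buffer and its comb toward the turntable. The gripper is clear, so I'm handing in.

```bash
python3 -c "
from bench import finish_job; print(finish_job())"
```

```text
the job is handed in; nothing more can be done
None
```

The carriage is threaded on the guide bar with its comb toward the turntable, was pressed against the red buffer at about 4.4 N, then let go; it hangs upright there, and the job is handed in at about 22 s (verdict not shown), though one reading touched 5.5 N before I eased back.

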